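Dock the backup drive and lock it in

TASK

Slide the silver backup drive along the desk into its dock: push it, without lifting it, down the lane between the two blue guide rails and fully home, so that the connector at the end of the lane is pushed all the way in. Neither the drive nor your fingers may touch either rail on the way, so that nothing gets scratched. Then swing the orange retaining arm shut across the mouth of the lane behind the drive, leave it, and leave the mug, glasses case, earbud case and mouse where they are.

Things in the scene. Friction and masses are not known exactly. Their poses are not given: they have to be found in the camera images.
- dock: the desk dock, fixed. Origin on the desk top (z = 0) at the middle of the lane's mouth; its +y axis points down the lane (the way the drive goes in), its +x axis points to the rail with the retaining arm, z up. Between the two rails is bare, level floor flush with the desk, so a box slides straight in. The black housing at the end of the lane (128 wide, 62 deep, 40 high) has its front face at y = 0.140.
- rail_far: blue guide rail on the dock's +x side (the side with the retaining arm), 8 mm wide, 14 mm high, from y = 0 to y = 0.142 of the dock frame, inner face at x = +0.048, two low screw lugs on its outside. Its origin and axes are the dock's own. Must not be touched
- rail_near: the other guide rail, mirror image: inner face at x = -0.048 of the dock frame, so the lane is 96 mm wide (8 mm to spare on each side of the drive). Its origin and axes are the dock's own. Must not be touched
- drive: the backup drive, loose: silver ribbed metal box with black ends, 80 (x) by 120 (y) by 26 (z) mm, about 0.3 kg. Origin at the centre of its underside; +y points to its nose, which has the socket and goes into the lane first
- drive_center (a point): centre of the drive, 13 mm above its underside, with the drive's axes
- drive_back (a point): middle of the drive's rear end face (the face to push on), 60 mm behind its centre and 13 mm above its underside, with the drive's axes. With the drive fully home it lies about 6 mm inside the mouth (y = +0.006 of the dock frame)
- connector (a joint): travel in metres of the grey connector (46 mm wide, 8 to 20 mm above the desk) that stands out of the housing into the lane: 0 = out, its flat face at y = 0.116 of the dock frame; 0.010 = all the way in, against a hard stop. It slides along the dock's +y only, takes 3 to 5 N to move and stays where it is pushed; the nose of the drive pushes it in over the last 10 mm
- retainer (a joint): angle in rad of the orange retaining arm about its upright hinge, which is at x = +0.064, y = -0.006 of the dock frame: 0 = shut, lying across the mouth along the dock's -x; it grows as the arm swings out, away from the lane (pi/2 = pointing along the dock's -y, more = leaning out to the dock's +x side; at most 2.75). A light friction hinge of 0.04 N m: it stays where it is left and has a hard stop at 0. It shuts only if the drive is in the lane far enough
- retainer_hinge (a point): on the hinge axis of the retaining arm, 14 mm above the desk
- retainer_tip (a point): axis of the round free end (13 mm across) of the retaining arm, 83 mm from its hinge axis, 14 mm above the desk. The arm is an upright bar 8 mm thick that stands from 6 to 22 mm above the desk; the round tip from 5 to 25 mm
- mug: black and white mug, 81 mm across and 94 mm high, behind the dock; origin at the centre of its underside. Leave it alone
- earbud_case: small white earbud case, 26 x 60 x 42 mm high, between dock and robot; origin at the centre of its underside. Leave it alone
- glasses_case: black glasses case, 62 x 162 x 40 mm high, to the right of the work; origin at the centre of its underside. Leave it alone
- mouse: black computer mouse, 108 x 59 x 38 mm high, near the right front of the desk; origin at the centre of its underside. Leave it alone
Mind the look-alikes: they are no part of the job. What is shaped like the drive but turquoise is not meant.

How it is judged (in metres and radians):
On the way, in this order (a step that is already met when the one before it is completed fails the run):
1. the drive is fully home in the lane with the connector pushed in, while the retaining arm is still open (value of joint connector above 0.008 m and y of drive_back in the frame of dock above 0.0025 m and x of drive_center in the frame of dock between -0.008 and 0.008 m and value of joint retainer above 0.5 rad), for 0.2 s.
2. the retaining arm is shut behind the drive (value of joint connector above 0.008 m and y of drive_back in the frame of dock above 0.0025 m and x of drive_center in the frame of dock between -0.008 and 0.008 m and value of joint retainer below 0.1 rad), for 0.2 s.
At the end, for the whole second after the job is handed in: The drive lies flat, at rest in the lane, within 8 mm of its middle line and clear of both rails, its rear face at least 2.5 mm inside the mouth; the connector is at least 8 of its 10 mm in; the retaining arm is within 0.1 rad of shut; nothing touches the robot (all of step 2 and angle between the y axis of drive and the y axis of dock, either way round below 0.12 rad and height (world z) of drive_center below 0.016 m and angle between drive's own z axis and vertical below 0.05 rad and linear speed of drive below 0.01 m/s).
It fails at once if a guide rail was touched (by the drive, the fingers or anything else) (contact force between any of rail_far, rail_near and anything else above 0.3 N).
It fails at once if the drive was lifted or tipped (height (world z) of drive_center above 0.019 m or angle between drive's own z axis and vertical above 0.15 rad).
It fails at once if a bystander (mug, glasses case, earbud case, mouse) was displaced (distance of any of mug, earbud_case, glasses_case, mouse from where it was at the start of the episode above 0.015 m).
It also fails if it takes over 72 s, if anything falls off the work surface, if the arm or the gripper's body presses on something with over 40 N, if the wrist force passes 120 N, or if a joint passes its speed limit or range.

ROBOT

A 6-joint arm with a two-finger parallel gripper is mounted at the origin on a cart in front of the work surface, level with it; the furniture and walls round the work are solid. World frame = base frame: x ahead of the robot, y to its left, z up, the work surface at z = 0. Lengths are in m, angles in degrees, forces in N, time in s.
With the tool pointing down it reaches from about 0.3 to 0.75 m from the base axis. Payload 8.5 kg.
Tool frame: the origin (TCP) lies between the finger pads; the fingertips stand 22 mm ahead of it and the grasp point (between the pads) lies 3 mm ahead of it; z points along the fingers, y is the direction in which the jaws open and shut (so a half turn about z gives the same grasp; the last joint's range is limited). The gripper opens to 88 mm and grips with 3 to 60 N. Pads are 18 mm wide; open, the fingers measure 123 mm over their backs; the gripper's body (75 mm by 187 mm) begins 45 mm behind the grasp point.
Start: joints at [-79.486, 21.807, 74.336, -0, 83.858, -12.336], TCP at [0.214, -0.507, 0.261] pointing down, gripper open.
Joint ranges: [-178.18, 178.18], [-50.72, 133.34], [12.68, 142.11], [-81.47, 261.47], [9.98, 163.14], [-165.26, 165.26]. Speed limits (degrees/s): [136.94, 136.94, 180, 180, 180, 180].

INTERFACE

Orientations are given as a 3x3 rotation matrix whose columns are the frame's x, y, z axes.
In Python, from workcell import robot, cams, regions_of gives the robot as it stands. The module is installed in compiled form; this text tells all that it offers. Calls block until the motion is done:
- robot.movep(position, orientation): joint-space move of the TCP to a pose.
- robot.move_linear(position, attitude=None, max_speed=0.15, guard=None): straight line of the TCP; attitude=None keeps the orientation; max_speed is the mean speed in m/s. With guard (N) it stops when the force on the tool has changed by that much, and returns True; else False.
- robot.move_joints(angles): joint-space move.
- robot.gripper_open() and robot.close(): open the fingers fully, or close them until they stop; the grip force is fixed at half the most.
- robot.sleep(seconds).
- robot.ik(position, orientation): joint angles nearest the present ones, or None.
- robot.state(): the state.
- cams.snapshot(name): name is "side" or "top" or "wrist"; returns (picture, depth): 480x640x3 uint8, red, green, blue; 480x640 float32, m along the optical axis (not along the pixel's ray), 0 where there is no reading.
- cams.camera_model(name): a dict with "vfov" (degrees; the focal length in pixels is half the picture's height over the tangent of half this angle, whatever the lens; pixels are square), "cx", "cy" (the principal point, pixels), "position" and "attitude" of the camera in the world; the wrist camera has in their place "tool_from_camera" (4x4, takes a point from camera to tool coordinates, whose origin is the TCP and whose axes are the flange's). Camera axes: x right, y down, z forward; pixel columns grow to the right and rows downward; lengths in m; the calibration is good to about 2 mm. A picture is of the moment at which its call begins: read the wrist's pose just before it. camera_model takes no time and is no camera call.
A pose or a line that the arm cannot do raises robot.MotionError and nothing moves.
- robot.finish_job(): hands the job in, once; it reports no verdict.
Trained networks look in the newest picture that a camera, given by its name, has taken for a name from the list of things; names that differ only in an ending like _2 or _b are one class to them, and where a whole thing is asked for, a point or a joint stands for the part that bears it (a point fixed in the world has none). Each returns a list of dicts, best first, with "conf" (0 to 1); they miss things now and then, are a little off and sometimes report something else, mostly with a low value. They report only what shows in the picture. A call takes as long as a camera call. They do not tell look-alikes from the thing itself.
- regions_of(camera, name): "mask" (480x640 bool, what is visible of it) and "uv" ([column, row] in pixels, amid what is visible of it).
The state is a dict: "time_s": time; "joint_pos": joint angles; "joint_vel": joint speeds; "tau": joint torques, N m; "tool_pos": TCP position; "tool_rot": TCP orientation; "wrist_force": force on the tool from outside, world axes, zero at the start; "torque": the same for the moment, N m; "finger_gap": finger opening in m.
Only numpy, scipy, OpenCV 4.12 (cv2) and the standard library are available. Lean on these libraries where they do the work, as an engineer would, in place of code of your own. Each camera call takes 0.05 s, during which the arm holds its last target.

## Working session

There is one attempt and no reset: what is moved stays moved. The work goes in short steps, each a Python script; the robot and the scene stay as the last script left them, time stands still between calls to the robot, and variables do not carry over. Pictures are saved under pics/ and viewed, and the job is handed in when it is done.

```bash
mkdir -p pics
python3 - <<'E'
from workcell import robot,cams
import cv2
for n in ["top","side"]:
    p,d=cams.snapshot(n); cv2.imwrite(f"pics/{n}0.png",p[:,:,::-1])
    m=cams.camera_model(n); print(n,m)
print(cams.camera_model("wrist")); s=robot.state(); print(s)
E
```

```text
top {'vfov': 49.79134449533145, 'cx': 324.0859712585895, 'cy': 237.82648356257528, 'position': array([ 0.42192069, -0.033527  ,  1.40808267]), 'attitude': array([[-0.01894528, -0.99676562,  0.07809853],
       [-0.99977215,  0.01811814, -0.01128603],
       [ 0.00983453, -0.07829456, -0.99688176]])}
side {'vfov': 57.14813207862122, 'cx': 312.6641984092243, 'cy': 240.56363811119604, 'position': array([0.55387157, 1.01118752, 0.69883121]), 'attitude': array([[-0.99949277,  0.01942143, -0.02523926],
       [ 0.03160027,  0.50641446, -0.86171098],
       [-0.00395414, -0.86207146, -0.50677131]])}
{'vfov': 64.47917642980502, 'cx': 321.04783491092047, 'cy': 245.63349992692883, 'tool_from_camera': array([[ 7.08452462e-04, -9.61520427e-01, -2.74732536e-01,
         7.00238004e-02],
       [ 9.99999711e-01,  6.04974724e-04,  4.61382201e-04,
         9.49736563e-04],
       [-2.77422171e-04, -2.74732783e-01,  9.61520578e-01,
        -1.22654857e-01],
       [ 0.00000000e+00,  0.00000000e+00,  0.00000000e+00,
         1.00000000e+00]])}
{'time_s': 0.1, 'joint_pos': array([-7.94866420e+01,  2.18366485e+01,  7.43784888e+01, -1.48912962e-03,
        8.38597097e+01, -1.23363225e+01]), 'joint_vel': array([-0.02939297, -0.07086134,  0.0249747 , -0.08402734, -0.02053036,
       -0.05767448]), 'tau': array([ 3.34375291e-03, -4.38649607e+01, -2.24911630e+01,  7.14363693e-02,
        3.42394423e-02, -6.20549031e-05]), 'tool_pos': array([ 0.21351798, -0.50661517,  0.26021533]), 'tool_rot': array([[ 9.21525742e-01,  3.88317186e-01, -2.63766120e-04],
       [ 3.88317193e-01, -9.21524888e-01,  1.27968279e-03],
       [ 2.53855776e-04, -1.28168555e-03, -9.99999146e-01]]), 'wrist_force': array([ 0.4660873 ,  0.5231383 , -0.54674931]), 'torque': array([-0.02357777,  0.05325263, -0.03044224]), 'finger_gap': 0.0880645583033216}
```

View pics/top0.png

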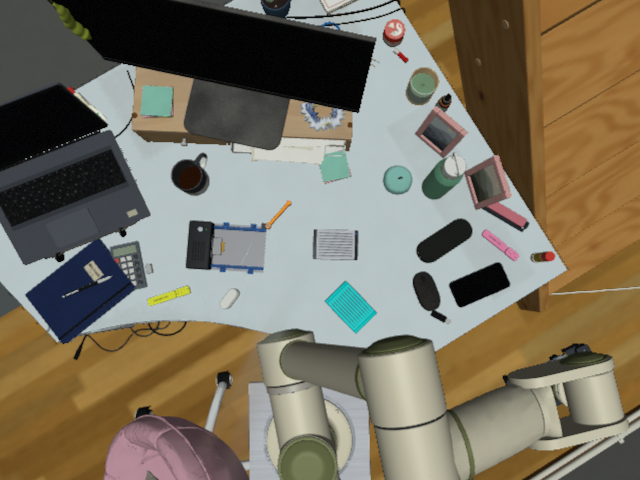

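View pics/side0.png

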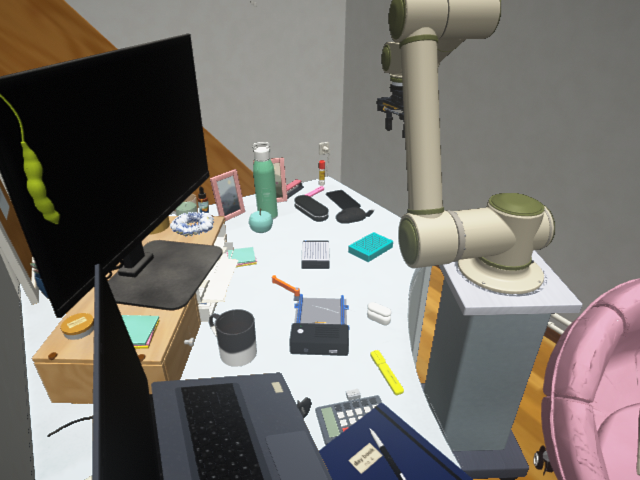

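Candidates for the drive in the top picture are the silver ribbed box at (336,244) and the turquoise look-alike at (350,306). By the description it is the silver one. The dock mouth is at about (266,247) and the orange arm's tip at (290,203), leaning outward. Next, a close crop and rough positions.

```bash
cat > h.py <<'E'
import numpy as np, cv2
from workcell import robot,cams,regions_of
def pose(n,s=None):
    m=cams.camera_model(n)
    if n!="wrist": return m,np.array(m["attitude"]),np.array(m["position"])
    T=np.eye(4);T[:3,:3]=s["tool_rot"];T[:3,3]=s["tool_pos"];T=T@m["tool_from_camera"]
    return m,T[:3,:3],T[:3,3]
def ray(n,uv,z,P):
    m,R,t=P; f=240/np.tan(np.radians(m["vfov"]/2))
    uv=np.atleast_2d(np.array(uv,float))
    d=np.c_[(uv[:,0]-m["cx"])/f,(uv[:,1]-m["cy"])/f,np.ones(len(uv))]@R.T
    return t+d*((z-t[2])/d[:,2])[:,None]
def proj(n,X,P):
    m,R,t=P; f=240/np.tan(np.radians(m["vfov"]/2))
    c=(np.atleast_2d(X)-t)@R
    return np.c_[c[:,0]/c[:,2]*f+m["cx"],c[:,1]/c[:,2]*f+m["cy"]]
E
python3 - <<'E'
from h import *
P=pose("top")
im=cv2.imread("pics/top0.png")
cv2.imwrite("pics/crop0.png",cv2.resize(im[180:340,180:380],None,fx=4,fy=3.75,interpolation=cv2.INTER_CUBIC)[:600])
print(ray("top",[[336,244],[266,247],[268,226],[290,203],[350,306],[228,298],[190,176]],0.02,P).round(3))
R=np.array([[0,1,0],[1,0,0],[0,0,-1.]])
for yaw in (0,90,180,270):
  a=np.radians(yaw);Rz=np.array([[np.cos(a),-np.sin(a),0],[np.sin(a),np.cos(a),0],[0,0,1]])
  print(yaw,robot.ik([0.42,-0.0,0.35],Rz@np.diag([1,-1,-1.])),robot.ik([0.42,0.05,0.03],Rz@np.diag([1,-1,-1.])))
E
```

```text
[[ 0.513 -0.081  0.02 ]
 [ 0.509  0.107  0.02 ]
 [ 0.565  0.101  0.02 ]
 [ 0.627  0.041  0.02 ]
 [ 0.347 -0.115  0.02 ]
 [ 0.375  0.21   0.02 ]
 [ 0.705  0.311  0.02 ]]
0 [-1.62459950e+01  5.13955523e+00  8.22581754e+01 -2.54444375e-14
  9.26022694e+01  7.37540050e+01] [-9.33998840e+00  2.98136919e+01  1.11430314e+02 -2.54444375e-14
  3.87559941e+01  8.06600116e+01]
90 [-1.62459950e+01  5.13955523e+00  8.22581754e+01 -2.54444375e-14
  9.26022694e+01 -1.62459950e+01] [-9.33998840e+00  2.98136919e+01  1.11430314e+02 -2.54444375e-14
  3.87559941e+01 -9.33998840e+00]
180 [-1.62459950e+01  5.13955523e+00  8.22581754e+01 -2.54444375e-14
  9.26022694e+01 -1.06245995e+02] [-9.33998840e+00  2.98136919e+01  1.11430314e+02 -2.54444375e-14
  3.87559941e+01 -9.93399884e+01]
270 [-1.62459950e+01  5.13955523e+00  8.22581754e+01 -2.54444375e-14
  9.26022694e+01  1.63754005e+02] None
```

View pics/crop0.png

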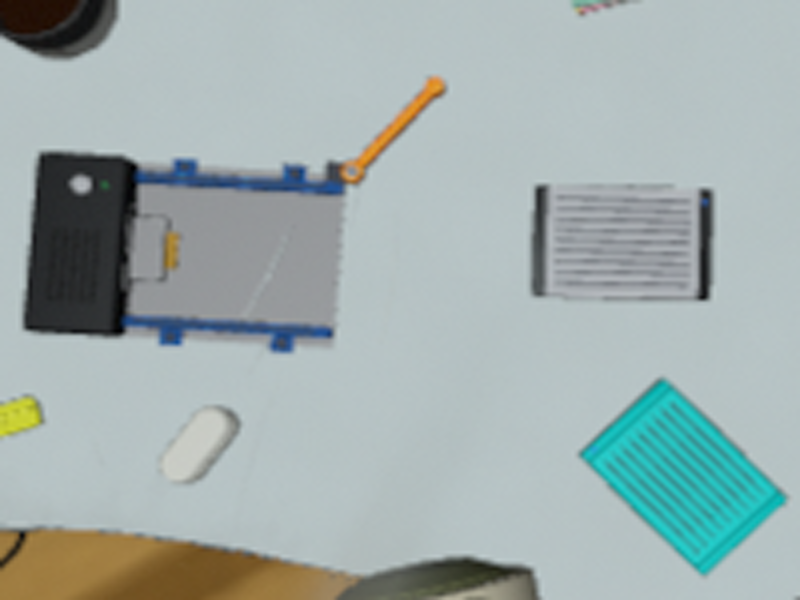

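The crop confirms the silver ribbed box with black ends, whose top-picture centre is (336,244); the turquoise one is rejected. Next I take a close wrist view over the dock and drive.

```bash
cat >> h.py <<'E'
def Rdown(yaw):
    a=np.radians(yaw);return np.array([[np.cos(a),-np.sin(a),0],[np.sin(a),np.cos(a),0],[0,0,1]])@np.diag([1,-1,-1.])
E
python3 - <<'E'
from h import *
robot.movep([0.545,0.03,0.28],Rdown(0))
robot.close()
robot.sleep(0.3)
s=robot.state();p,d=cams.snapshot("wrist");cv2.imwrite("pics/w0.png",p[:,:,::-1])
np.savez("w0.npz",p=p,d=d,pos=s["tool_pos"],rot=s["tool_rot"])
print(s["time_s"],s["tool_pos"],s["finger_gap"])
for n in ["drive","rail_far","rail_near","retainer","dock"]:
    for r in regions_of("wrist",n): print(n,r["conf"],r["uv"],r["mask"].sum())
E
```

```text
3.95 [0.54500042 0.02999151 0.28001148] 0.00037863016871632143
drive 0.7 [426.6, 231.3] 9006
rail_far 0.8 [170.9, 187.2] 1667
rail_near 0.95 [182.6, 284.9] 1509
retainer 0.85 [277.0, 151.8] 979
dock 0.91 [145.1, 231.6] 25612
```

View pics/w0.png

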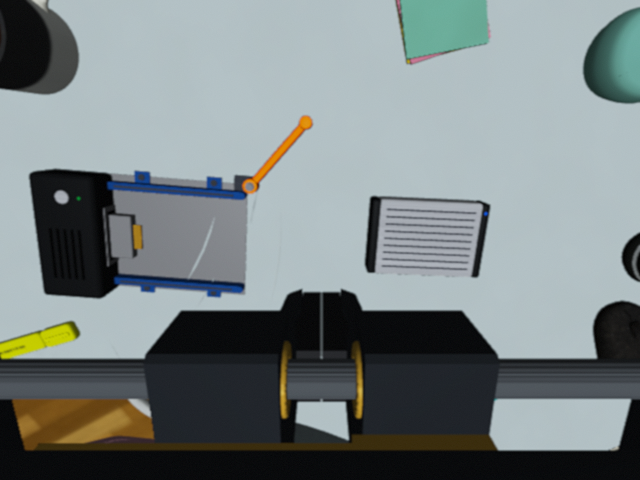

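Run:
```python
import cv2
im=cv2.imread("pics/w0.png")
cv2.imwrite("pics/w0a.png",cv2.resize(im[160:310,90:290],None,fx=4,fy=4,interpolation=cv2.INTER_CUBIC))
cv2.imwrite("pics/w0b.png",cv2.resize(im[180:290,350:500],None,fx=5.2,fy=5.2,interpolation=cv2.INTER_CUBIC))
```

```text
(no output)
```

View pics/w0a.png

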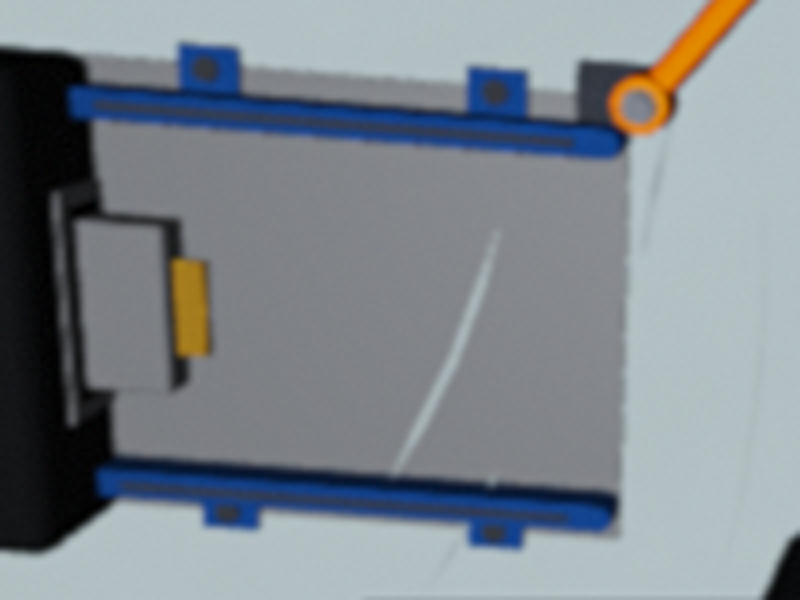

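View pics/w0b.png

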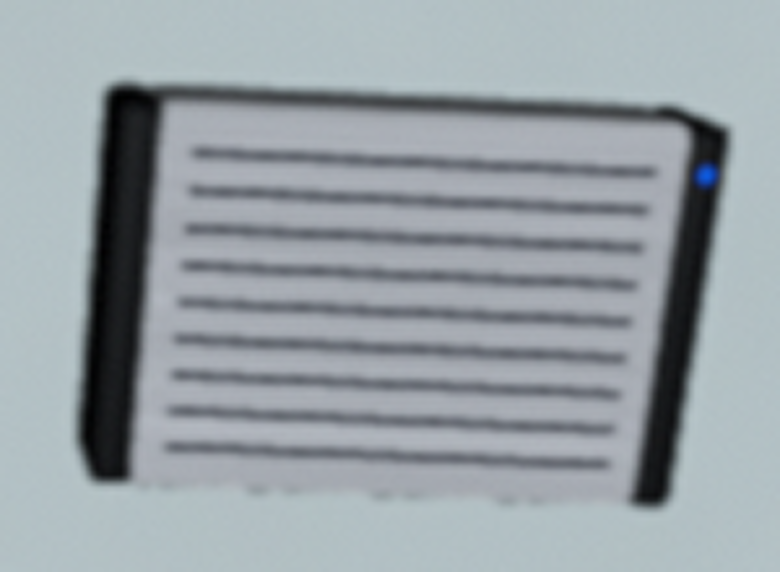

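```bash
cat > m.py <<'E'
from h import *
w=np.load("w0.npz");S=dict(tool_pos=w["pos"],tool_rot=w["rot"]);P=pose("wrist",S)
A=lambda q:np.array(q)/4.+[90,160]
B=lambda q:np.array(q)/5.2+[350,180]
F=ray("wrist",A([[90,103],[572,144]]),.014,P)[:,:2]
N=ray("wrist",A([[120,485],[568,518]]),.014,P)[:,:2]
an=lambda a,b:np.degrees(np.arctan2(-(b-a)[0],(b-a)[1]))  # angle of +y axis about z rel world y
print("rail angle",an(F[1],F[0]),an(N[1],N[0]))
th=np.radians((an(F[1],F[0])+an(N[1],N[0]))/2); Y=np.array([-np.sin(th),np.cos(th)]);X=np.array([np.cos(th),np.sin(th)])
c=(F.mean(0)@X+N.mean(0)@X)/2; print("rail spacing (104mm)",(F.mean(0)-N.mean(0))@X)
# mouth: rail ends (top z .014)
E=ray("wrist",A([[622,144],[614,513]]),.014,P)[:,:2]; M=ray("wrist",A([[628,180],[622,480]]),.0,P)[:,:2]
print("y rail ends",E@Y,"floor edge",M@Y)
H=ray("wrist",A([[639,104]]),.022,P)[0,:2]; print("hinge along",H@X-c,H@Y)
D=ray("wrist",B([[192,152],[655,172],[165,447],[608,464]]),.026,P)[:,:2]
print("ribs ang",an(D[1],D[0]),an(D[3],D[2]),"centre",D.mean(0),"size",D[0]-D[1],D[0]-D[2])
C=ray("wrist",B([[157,95],[690,120],[130,483],[632,500],]),.026,P)[:,:2];print("silver corners",C.round(4).tolist(),C.mean(0))
C=ray("wrist",B([[110,98],[725,130],[96,480],[665,502]]),.026,P)[:,:2];print("outer",C.round(4).tolist(),C.mean(0))
T=ray("wrist",[[306,122]],.025,P)[0,:2]
y0=np.mean(E@Y)
O=c*X+y0*Y; print("dock O",O,"th",np.degrees(th))
Dm=D.mean(0)-O; print("drive centre in dock",Dm@X,Dm@Y,"tip in dock",(T-O)@X,(T-O)@Y,"hinge",(H-O)@X,(H-O)@Y)
E
python3 m.py
```

```text
rail angle -4.862753691086104 -4.519726706194792
rail spacing (104mm) 0.10360144263140988
y rail ends [0.15129392 0.15061931] floor edge [0.15202486 0.15121051]
hinge along 0.064339650766563 0.14587335850524805
ribs ang -2.4604818429493376 -2.2820525027748655 centre [ 0.51397552 -0.08082449] size [0.0038536  0.08968121] [ 0.06004045 -0.00253022]
silver corners [[0.5569, -0.0301], [0.5521, -0.1326], [0.4781, -0.028], [0.4745, -0.1299]] [ 0.5154133  -0.08015027]
outer [[0.5563, -0.0211], [0.5502, -0.1395], [0.4788, -0.0211], [0.4741, -0.1367]] [ 0.51483775 -0.07960813]
dock O [0.50472781 0.11004554] th -4.691240198640448
drive centre in dock 0.024827257911337438 -0.18947426697808348 tip in dock 0.1293575262073069 -0.056672058099545626 hinge 0.06433965076656298 -0.005083255161597951
```

The wrist view fits well: rail spacing measures 103.6 mm against 104, and the hinge sits at (64.3, -5.1) mm against (64, -6).
- **Dock:** origin (0.505, 0.110), yaw -4.7°.
- **Drive:** 25 mm off the lane axis and 2.3° off in yaw.

Plan: grip the drive's rear sides with it flat on the desk, slide it into line and about half in, release, then push it home with closed fingers.

```bash
cat >> h.py <<'E'
O=np.array([0.50473,0.11005]);th=np.radians(-4.69)
X=np.array([np.cos(th),np.sin(th)]);Y=np.array([-np.sin(th),np.cos(th)])
def dk(x,y,z): return np.r_[O+x*X+y*Y,z]
def indock(p): q=np.array(p)[:2]-O; return q@X,q@Y
RD=Rdown(90-4.69)
E
python3 - <<'E'
from h import *
R=Rdown(87.63)
robot.gripper_open()
robot.movep([.5133,-.1150,.12],R)
robot.move_linear([.5133,-.1150,.055],max_speed=.1)
robot.sleep(.2); s=robot.state(); print(s["time_s"],s["wrist_force"],s["finger_gap"])
p,d=cams.snapshot("wrist");cv2.imwrite("pics/w1.png",p[:,:,::-1])
E
```

```text
8.1667 [-0.67007247  0.19485608  0.66119009] 0.08784762655611432
```

View pics/w1.png

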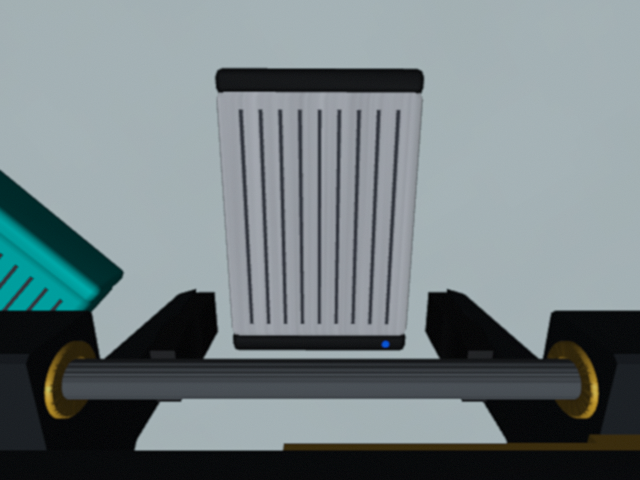

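The drive sits centred between the fingers (fingers at columns 216 and 428, drive rear 233–405), and the turquoise box is clear of them.

Run:
```python
from h import *
print(robot.move_linear([.5133,-.1150,.030],max_speed=.06,guard=6))
robot.close(); robot.sleep(.2)
s=robot.state(); print(s["time_s"],s["tool_pos"],s["wrist_force"],s["finger_gap"])
x,y=indock(s["tool_pos"]); print(x,y)
z=s["tool_pos"][2]
# slide sideways into line before mouth, turning to lane yaw
robot.move_linear(dk(0,-.135,z),RD,max_speed=.05)
robot.move_linear(dk(0,-.100,z),max_speed=.05)
robot.sleep(.2);s=robot.state(); print(s["time_s"],indock(s["tool_pos"]),s["tool_pos"],s["wrist_force"],s["finger_gap"])
p,d=cams.snapshot("wrist");cv2.imwrite("pics/w2.png",p[:,:,::-1])
np.savez("w2.npz",p=p,d=d,pos=s["tool_pos"],rot=s["tool_rot"])
p,d=cams.snapshot("top");cv2.imwrite("pics/t2.png",cv2.resize(p[180:340,180:380,::-1],None,fx=4,fy=3.75,interpolation=cv2.INTER_CUBIC))
```

```text
False
9.2667 [ 0.51338447 -0.11504053  0.03018471] [-0.88256127 -0.59642543  0.7141839 ] 0.07981932060999382
0.02702992154451608 -0.223629229184343
12.3167 (np.float64(-0.00019354263893055888), np.float64(-0.09980899575310624)) [0.49637627 0.01059102 0.03015241] [-0.47517217  3.55896274  4.6623768 ] 0.07987722407567598
```

View pics/w2.png

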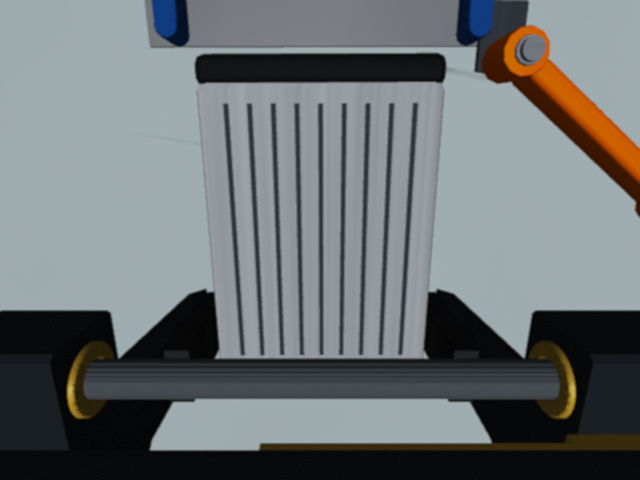

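View pics/t2.png

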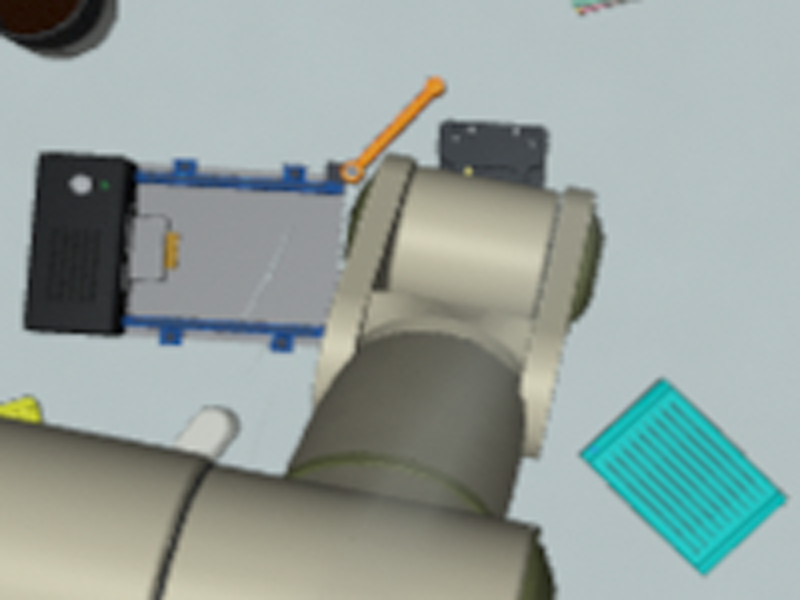

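Drive nose spans columns 196–445 (middle 320.5) and the rail inner edges are at about 188 and 458 (middle 323), so it is centred within about 1 mm. Sliding it part-way in with the fingers staying outside the mouth.

Run:
```python
from h import *
z=robot.state()["tool_pos"][2]
print(robot.move_linear(dk(0.0005,-.036,.0302),max_speed=.04,guard=12))
robot.sleep(.2);s=robot.state(); print(s["time_s"],indock(s["tool_pos"]),s["tool_pos"],s["wrist_force"],s["finger_gap"])
p,d=cams.snapshot("wrist");cv2.imwrite("pics/w3.png",p[:,:,::-1])
```

```text
False
14.3667 (np.float64(0.0004927104902867494), np.float64(-0.03596630781461053)) [0.50228029 0.07416383 0.03019351] [-0.06216267 -1.21308665  1.49355199] 0.0796002790938135
```

View pics/w3.png

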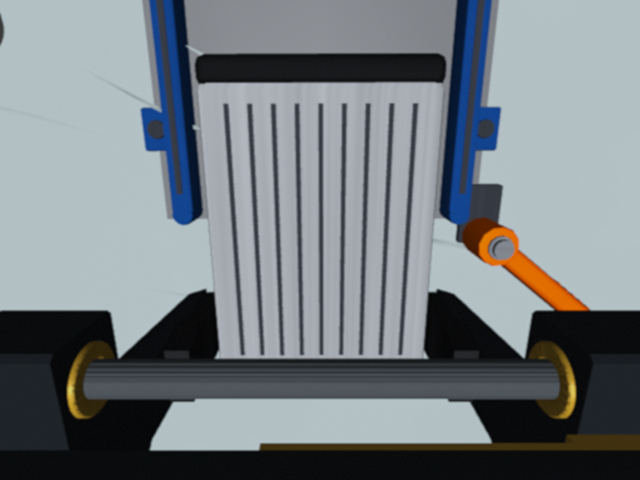

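Run:
```python
from h import *
robot.gripper_open(); robot.sleep(.2)
robot.move_linear(dk(0.0005,-.036,.075),max_speed=.08)
robot.move_linear(dk(0.0,-.095,.075),max_speed=.12)
robot.close()
p,d=cams.snapshot("wrist");cv2.imwrite("pics/w4.png",p[:,:,::-1])
s=robot.state(); print(s["time_s"],indock(s["tool_pos"]))
np.savez("w4.npz",p=p,d=d,pos=s["tool_pos"],rot=s["tool_rot"])
```

```text
17.65 (np.float64(4.283635560102453e-06), np.float64(-0.09498681421099822))
```

View pics/w4.png

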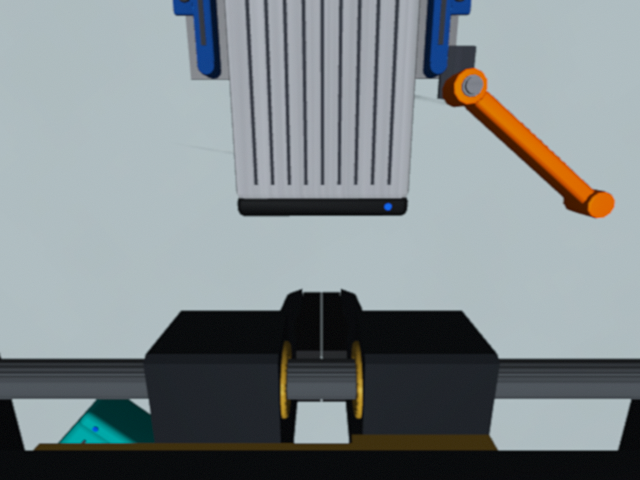

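The drive rear (columns 238–407, middle 322.5) is centred on the closed fingers (321). Pushing now.

Run:
```python
from h import *
print(robot.move_linear(dk(0.0005,-.095,.030),max_speed=.08,guard=6))
print(robot.move_linear(dk(0.0005,-.030,.030),max_speed=.04,guard=8))
s=robot.state(); print(s["time_s"],indock(s["tool_pos"]),s["wrist_force"])
p,d=cams.snapshot("wrist");cv2.imwrite("pics/w5.png",p[:,:,::-1])
```

```text
False
False
20.1417 (np.float64(0.0004956879170549714), np.float64(-0.0299968803013151)) [ 0.14029105 -0.40588395 -0.46808067]
```

View pics/w5.png

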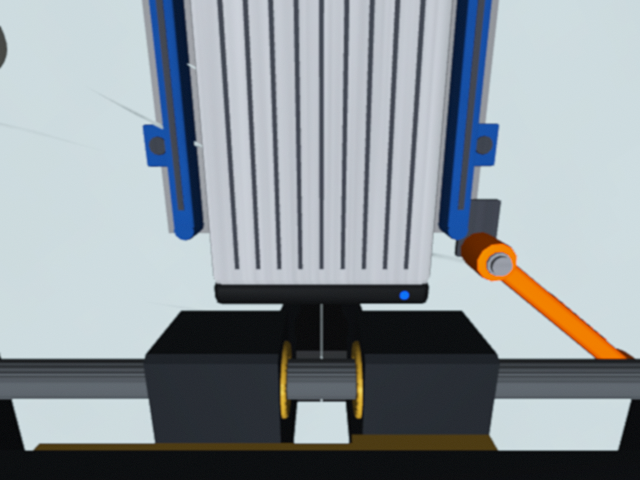

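The drive is still straight and centred (rear at columns 215–429, middle 322; rails at about 188 and 455). Pushing the last stretch against the connector.

Run:
```python
from h import *
print(robot.move_linear(dk(0.0005,-.012,.030),max_speed=.03,guard=12))
s=robot.state(); print(s["time_s"],indock(s["tool_pos"]),s["wrist_force"])
print(robot.move_linear(dk(0.0005,.006,.030),max_speed=.015,guard=16))
s=robot.state(); print(s["time_s"],indock(s["tool_pos"]),s["wrist_force"])
robot.sleep(.3)
s=robot.state(); print(s["time_s"],indock(s["tool_pos"]),s["wrist_force"])
p,d=cams.snapshot("wrist");cv2.imwrite("pics/w6.png",p[:,:,::-1])
```

```text
False
20.9417 (np.float64(0.0004571978329798969), np.float64(-0.011800337116244243)) [ 0.47538842 -0.31617005  0.55659577]
True
21.7333 (np.float64(0.0006156434339226426), np.float64(-0.0017940071458081028)) [-0.60739517 -3.53935483  3.11988238]
22.0333 (np.float64(0.0005699356141939861), np.float64(-0.0018031360758361441)) [ 0.96413782 -4.95939209  3.69213689]
```

View pics/w6.png

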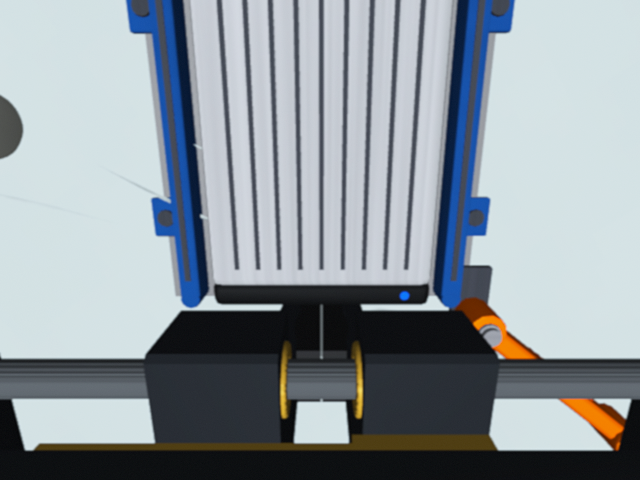

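The push stopped 1–2 mm from the expected home position. I'll press once more to tell whether it is at the hard stop, then back off and look.

Run:
```python
from h import *
print(robot.move_linear(dk(0.0005,.004,.030),max_speed=.008,guard=20))
s=robot.state(); print(s["time_s"],indock(s["tool_pos"]),s["wrist_force"])
robot.move_linear(dk(0.0005,-.03,.030),max_speed=.08)
robot.move_linear(dk(0.0,-.06,.17),max_speed=.15)
robot.sleep(.2)
s=robot.state()
p,d=cams.snapshot("wrist");cv2.imwrite("pics/w7.png",p[:,:,::-1])
np.savez("w7.npz",p=p,d=d,pos=s["tool_pos"],rot=s["tool_rot"])
print(s["time_s"],s["wrist_force"])
```

```text
True
22.5 (np.float64(0.0005845957830533456), np.float64(-0.0017834895356686991)) [-1.47569186 -3.62891617  2.52185216]
24.3083 [ 0.48510561 -0.80776009 -0.44357767]
```

View pics/w7.png

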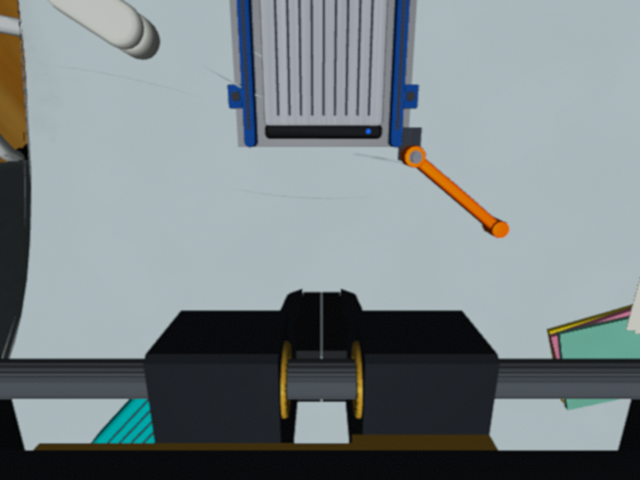

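The second press advanced nothing with about 20 N more, so it is at the hard stop. The rear edge (row ~138) lies about 5 mm inside the floor edge (row 146). The arm's tip is at (499,229), still open at about 2.48 rad. Now I sweep the arm shut from its outer side.

```bash
cat > sw.py <<'E'
from h import *
def fc(t,r=.060,ex=0.):
    n=np.array([-np.sin(t),np.cos(t)]);u=np.array([-np.cos(t),-np.sin(t)])
    h=.0175*abs(n[0])+.009*abs(n[1])+.004+ex
    return np.array([.064,-.006])+r*u-h*n
E
python3 - <<'E'
from sw import *
a=fc(2.48,ex=.013);print(a)
robot.movep(dk(*a,.17),RD)
robot.move_linear(dk(*a,.08),max_speed=.15)
print(robot.move_linear(dk(*a,.031),max_speed=.08,guard=6))
s=robot.state();print(s["time_s"])
for t in np.arange(2.4,1.55,-.2):
    g=robot.move_linear(dk(*fc(t),.031),max_speed=.06,guard=8)
    if g: print("guard",t);break
s=robot.state();print(s["time_s"],indock(s["tool_pos"]),s["wrist_force"])
p,d=cams.snapshot("wrist");cv2.imwrite("pics/w8.png",p[:,:,::-1])
E
```

```text
[ 0.13275348 -0.01536318]
False
26.4833
28.3917 (np.float64(0.08746244850051603), np.float64(-0.06541455204665038)) [ 0.28411646 -1.02979383 -0.1468915 ]
```

View pics/w8.png

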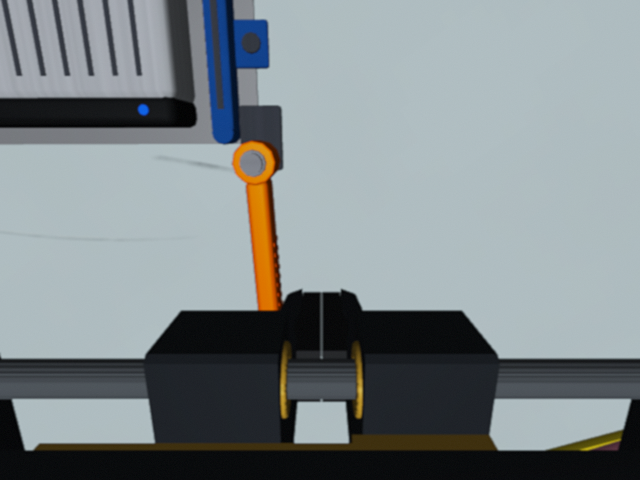

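The arm has followed the fingers to about 1.6 rad. Continuing to shut.

Run:
```python
from sw import *
for t in np.arange(1.4,0.15,-.2):
    g=robot.move_linear(dk(*fc(t),.031),max_speed=.06,guard=8)
    if g: print("guard",t);break
s=robot.state();print(s["time_s"],indock(s["tool_pos"]),s["wrist_force"])
if not g:
    print(robot.move_linear(dk(*(fc(0)+[0,.004]),.031),max_speed=.02,guard=7))
    s=robot.state();print(s["time_s"],indock(s["tool_pos"]),s["wrist_force"])
p,d=cams.snapshot("wrist");cv2.imwrite("pics/w9.png",p[:,:,::-1])
```

```text
31.0583 (np.float64(0.008208820816632049), np.float64(-0.033519609902600195)) [0.30123772 0.52966653 0.09248551]
True
31.8583 (np.float64(0.004728857775450495), np.float64(-0.017761814733530227)) [-0.33545075 -5.43666877  2.89745391]
```

View pics/w9.png

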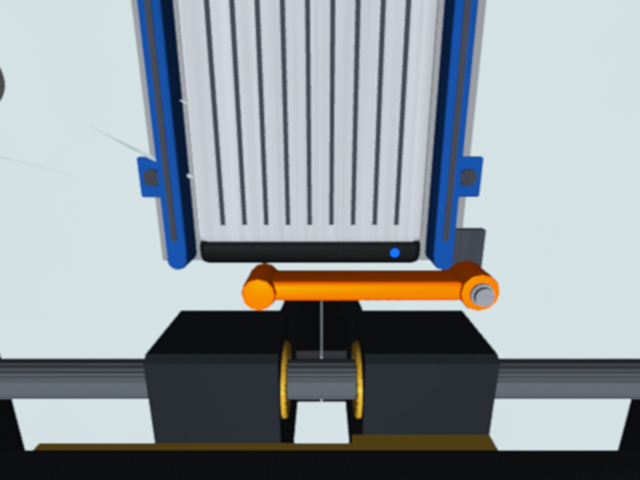

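The arm is shut against its stop. Its tip is at (259,292) and its hinge at (484,294), parallel to the mouth. Backing off and verifying from above.

Run:
```python
from h import *
robot.move_linear(dk(.0047,-.05,.031),max_speed=.08)
robot.move_linear(dk(0,-.06,.17),max_speed=.15)
robot.movep([0.545,0.03,0.28],Rdown(0)); robot.sleep(.3)
s=robot.state();p,d=cams.snapshot("wrist");cv2.imwrite("pics/w10.png",p[:,:,::-1])
cv2.imwrite("pics/w10a.png",cv2.resize(p[160:310,90:290,::-1],None,fx=4,fy=4,interpolation=cv2.INTER_CUBIC))
np.savez("w10.npz",p=p,d=d,pos=s["tool_pos"],rot=s["tool_rot"]);print(s["time_s"],s["wrist_force"])
p,d=cams.snapshot("top");cv2.imwrite("pics/t10.png",p[:,:,::-1])
```

```text
35.1667 [-0.67142555 -0.69523632 -1.04322346]
```

View pics/w10a.png

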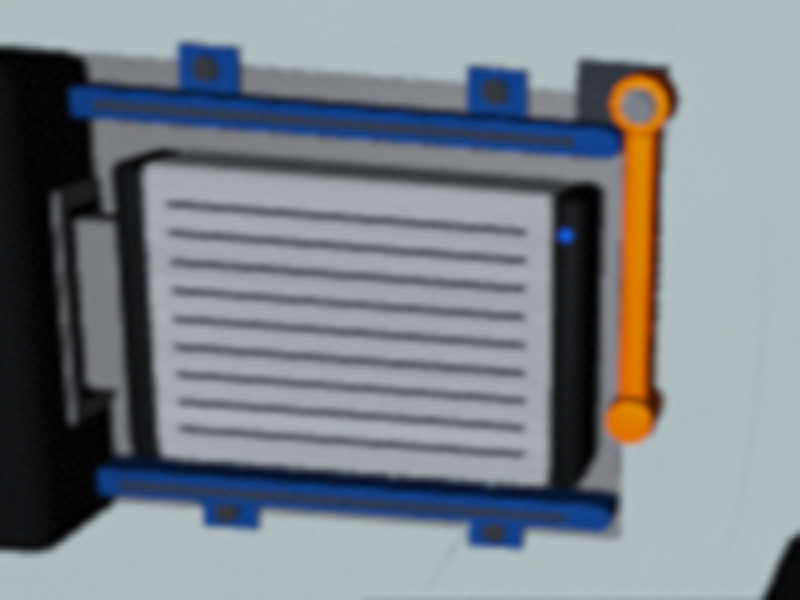

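View pics/t10.png

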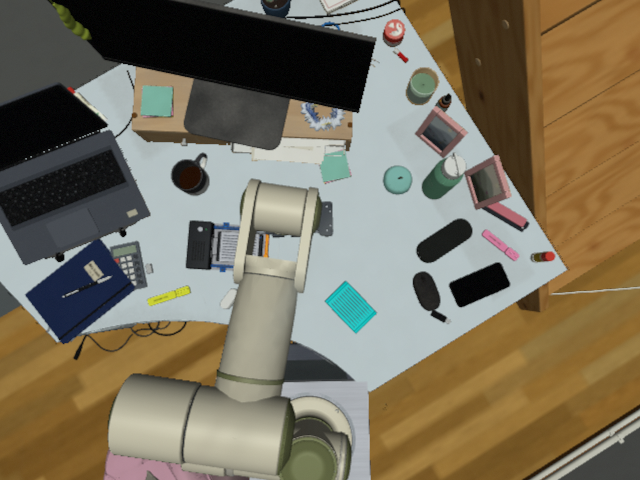

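Run:
```python
from h import *
w=np.load("w10.npz");P=pose("wrist",dict(tool_pos=w["pos"],tool_rot=w["rot"]))
A=lambda q:np.array(q)/4.+[90,160]
D=ray("wrist",A([[168,204],[525,232],[180,429],[523,454]]),.026,P)
print([np.round(indock(q),4) for q in D], "centre",indock(D.mean(0)))
T=ray("wrist",A([[630,420],[639,104]]),[.025,.022],P);print("tip",indock(T[0]),"hinge",indock(T[1]))
B=ray("wrist",A([[597,200],[583,470]]),.013,P);print("rear",[indock(q) for q in B])
```

```text
[array([0.03  , 0.1111]), array([0.0302, 0.0219]), array([-0.0298,  0.1112]), array([-0.0294,  0.0218])] centre (np.float64(0.00024447880155657894), np.float64(0.06649942147632507))
tip (np.float64(-0.017992279628113075), np.float64(-0.005798340712425768)) hinge (np.float64(0.06418715608773842), np.float64(-0.005029525791172925))
rear [(np.float64(0.03724948089635286), np.float64(0.00661696044349962)), (np.float64(-0.037742789438313246), np.float64(0.008638363950042737))]
```

Drive centre is at (0.2, 66.5) mm in the dock, against (0, 66) when home, with yaw error about 0. The retainer is within 0.01 rad of shut, and the mug, glasses case and mouse are unmoved in the top picture. Handing in.

Run:
```python
from h import *
robot.finish_job(); print(robot.state()["time_s"])
```

```text
the job is handed in; nothing more can be done
the job is handed in; nothing more can be done
```

The silver drive is fully home in its dock and the orange retaining arm is shut behind it. I handed the job in at about 35 s of the 72 s allowed; it reports no verdict.

I gripped the drive lightly by its rear sides while it stayed flat on the desk and slid it about halfway into the lane. Then I released it and pushed it home with closed fingers until it hit the connector's hard stop. After that I swept the retaining arm shut against its stop and backed clear.

**Last checks, from the wrist camera:**
- **Drive position:** its centre is 0.2 mm off the lane's middle line and at y = 66.5 mm in the dock frame. That puts the rear face about 6.5 mm inside the mouth, with no visible yaw error.
- **Connector:** I inferred it is all the way in. A second press with about 20 N more moved nothing, and the drive's position fits. I could not see the connector's travel directly.
- **Retaining arm:** within about 0.01 rad of shut.
- **Rails:** about 8 mm clear on each side in the pictures, and no contact was noticed.
- **Bystanders:** the mug, glasses case and mouse look unmoved in the top picture. The earbud case was partly hidden by the arm, so I could only partly confirm it; nothing went near it at desk height.

No check failed. The only disagreement was about 1 to 2 mm between measurements of the rear face, at 6.6 and 8.6 mm inside the mouth, which is within the calibration error.

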